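Set out the stay fittings and hold the sprung lid at the bevel's angle

ROBOT

A 7-joint arm with a two-finger parallel gripper is mounted at the origin on the work surface; the furniture and walls round the work are solid. World frame = base frame: x ahead of the robot, y to its left, z up, the work surface at z = 0. Lengths are in m, angles in rad, forces in N, time in s.
With the tool pointing down it reaches from about 0.4 to 0.875 m from the base axis. Payload 19.3 kg.
Tool frame: the origin (TCP) lies at the very end of the fingers, on their centre line; the grasp point (between the pads) lies 19 mm behind it (grip_point_offset is the distance from the TCP to the grasp point, in m); z points along the fingers, y is the line along which they close (so a half turn about z gives the same grasp; the last joint's range is limited). The gripper opens to 85 mm and grips with 20 to 120 N. Pads are 22 mm wide; open, the fingers measure 114 mm over their backs; the gripper's body (76 mm by 85 mm) begins 54 mm behind the grasp point. The pads swing forward as they close: fully open they stand 13 mm farther back than shut.
Start: joints at [1.177, 0.521, -0.036, 1.599, 0.021, 1.021, -0.113], TCP at [0.199, -0.593, 0.231] pointing down, gripper open.
Joint ranges: [-2.91, 2.91], [-0.3, 2.13], [-1.5, 1.42], [0.17, 2.43], [-1.26, 4.41], [0.16, 1.93], [-2.52, 2.52]. Speed limits (rad/s): [1.89, 1.89, 2.39, 2.39, 3.01, 3.01, 3.01].

INTERFACE

Orientations are given as a unit quaternion [x, y, z, w].
In Python, from rig import get_state, get_image, get_calibration, sign_off, trace, place_of, grip_point_offset gives the robot as it stands.
- The arm moves only by the tool step_arm, never from a script. Its argument "steps" is a list that holds one entry, the list of rows, each a list of 5 numbers: the opening in per cent of the stroke, from 0 (shut) to 100 (fully open), then the shift along the tool's x, y, z in mm, then the turn about the tool's z in degrees. A call has exactly 10 rows; each row shifts and turns the commanded pose from where the row before left it, along the tool's axes as they then stand; what a row does not reach is not made up. A row lasts 1/8 s, in which the tool goes at most 62.5 mm and 10.7 degrees, less where a joint would pass 70% of its speed; a pose out of reach is approached as far as the arm can. A call with a gripper value outside its range is refused whole. The fingers move at their own pace and stop on an object; "newtons" is the grip in N (left out, the last holds). Time passes only in rows, so rows that do not move let the fingers close, or fill a call up. It gives the time, the measured TCP pose, the force, the opening and the grip force at its end, in the units of the state.
- get_state(): the state, without advancing time (a new reading comes with each control period).
- get_image(name): name is "side" or "top"; returns the picture (384x512x3 uint8, red, green, blue); there is no depth.
- get_calibration(name): a dict with "K" (3x3 intrinsics, pixels), "view" (4x4, takes a point from world to camera coordinates). Camera axes: x right, y up, looking along -z (the intrinsics and any distortion apply to the point x, -y, -z); pixel columns grow to the right and rows downward; lengths in m; the calibration is good to about 2 mm. A picture is of the moment at which its call begins. get_calibration takes no time and is no camera call.
- sign_off(): hands the job in; it is judged then, once.
Trained networks look in the newest picture that a camera, given by its name, has taken for a name from the list of things; names that differ only in an ending like _2 or _b are one class to them, and where a whole thing is asked for, a point or a joint stands for the part that bears it (a point fixed in the world has none). Each returns a list of dicts, best first, with "confidence" (0 to 1); they miss things now and then, are a little off and sometimes report something else, mostly with a low value. They report only what shows in the picture. A call takes as long as a camera call.
- trace(target, camera): "pixels" (384x512 bool, what is visible of it) and "extent" ([centre column, centre row, width, height] in pixels, round what is visible of it).
- place_of(target, camera): "centre" ([column, row] in pixels: a listed point, or the origin of a listed thing).
The state is a dict: "t": time; "qpos": joint angles; "qvel": joint speeds; "effort": joint torques, N m; "position": TCP position; "tool_rot": TCP orientation; "force": force on the tool from outside, world axes, zero at the start; "ft_torque": the same for the moment, N m; "finger_gap": opening from 0.0 (shut) to 1.0 (fully open); "grasp_force": force on a finger pad.
Only numpy, scipy, OpenCV 4.12 (cv2) and the standard library are available. Lean on these libraries where they do the work, as an engineer would, in place of code of your own. Each camera call takes 0.05 s, during which the arm holds its last target. There are 200 camera calls.

TASK

The lid stays of the new tool box are about to be screwed on. Tip the four brass bosses out of the carved wooden cup into the round steel parts dish and stand the empty cup upright on the bench again, clear of the dish. Then lift the box's spring-loaded lid by the bar handle on it until it lies at the same angle as the blade of the sliding bevel at the end of the box, and finish while still holding it there; leave the bevel as it is set and the other things on the bench where they are.

Things in the scene. Friction and masses are not known exactly. Their poses are not given: they have to be found in the camera images.
- toolbox: Wooden tool box screwed down to the bench, 160 (its x) x 200 (its y) x 80 mm high with finger-jointed corners and a flat pale lid 12 mm thick, 92 mm high over the closed lid. Origin: centre of its underside. Its x points from its front (nearest the robot) to its back, where the two brass spring hinges are; z is up. On its +y (left) end, 100 to 123 mm from the middle, lies the sliding bevel: a dark wooden stock along the box's upper edge with a steel blade
- lid_hinge (a point): Midpoint of the lid's hinge line, which runs along the box's y: 84 mm behind the box's middle and 80 mm above its underside. It does not move relative to the box
- lid (a joint): Angle of the lid (rad): 0 shut, growing as the front edge rises; it could open to 1.6. A spring and its weight (0.35 kg) pull it shut: lifted by the bar it weighs about 4 N at first and about 7 N along its arc at 0.8 rad (15 N if pulled straight up there), and it falls shut if let go. It starts shut
- lid_bar (a point): Middle of the bar handle on the lid: a round dark steel bar 12 mm thick and 104 mm long that runs along the box's y, on two posts 84 mm apart. With the lid shut its centre lies 145 mm in front of the hinge line and 44 mm above it, which is 32 mm above the lid's top face and 24 mm behind the lid's front edge; it turns with the lid, and may turn within a gripper that holds it. Axes as the lid's: x along the lid from front edge to hinge, y along the bar
- bevel_blade (a joint): Angle (rad) at which the bevel's blade is set: 0 level, growing as it leans up, so that the lid lies at the blade's angle when joint lid has the same value. Set between 0.35 and 0.85 and locked stiffly by its wing nut
- blade_tip (a point): Free end of the bevel's blade: a steel strip 20 mm wide and 3 mm thick that turns about the lid's hinge line, 19 mm outside the box's left end; the tip is 150 mm from the hinge line. Axes: x along the blade towards the hinge line, as the lid's x when at the same angle
- cup: Carved wooden drinking cup (a kuksa), 110 mm across the rim, 50 mm high, flaring from a 50 mm foot, wall 5 mm, floor 6 mm thick, 0.16 kg. Origin: centre of its underside; z points up out of its mouth; x points along its handle. The wall flares by 22 degrees near the rim, and the bosses roll and slide out once it has been tipped a little past level
- cup_handle (a point): Middle of the cup's handle, a solid level tongue that sticks out from just below the rim: 22 mm wide, 15 mm thick, from 51 to 106 mm from the cup's axis. The point lies 83 mm from the axis and 41.5 mm above the cup's underside. x points outward along the handle
- dish: Round stainless parts dish, 148 mm across the rim, 24 mm high, 124 mm across the foot, floor 3 mm thick, 0.35 kg, loose on the bench. Origin: centre of its underside
- boss0_center (a point): Centre of a barrel-shaped brass boss, 15 mm thick and 16 mm long, 22 g; four alike start in the cup
- boss1_center (a point): Centre of a barrel-shaped brass boss, 15 mm thick and 16 mm long, 22 g; four alike start in the cup
- boss2_center (a point): Centre of a barrel-shaped brass boss, 15 mm thick and 16 mm long, 22 g; four alike start in the cup
- boss3_center (a point): Centre of a barrel-shaped brass boss, 15 mm thick and 16 mm long, 22 g; four alike start in the cup
- try_square: Try square with a dark wooden stock and a steel blade, 177 x 115 x 21 mm, lying on the bench; leave alone
- pencil: Pencil, 172 mm long, 7 mm thick, lying on the bench; leave alone
- wood_glue: White glue bottle with a nozzle, 58 mm thick, 185 mm tall, standing at the right of the bench; leave alone

How it is judged:
By the outcome, as a careful person would: the job done as asked, in the order asked, and still so for the second after the job is handed in, while the arm keeps its last pose, push and grip.
It also fails if it takes over 61 s, if anything falls off the work surface, if the arm or the gripper's body presses on something with over 40 N, if the wrist force passes 120 N, or if a joint passes its speed limit or range.

## Working session

There is one attempt and no reset: what is moved stays moved. The work goes in short steps, Python scripts to look and compute and a tool call to move; the robot and the scene stay as the last step left them, time stands still between calls to the robot, and variables do not carry over. Pictures are saved under pics/ and viewed, at most 10 in all, crops included, and the job is handed in when it is done.

Besides the shell and the picture viewer there is one more tool, called after ">>>" by a JSON object that holds its "api" and its "payload". step_arm: Moves the arm, as the interface text tells. Its arguments: {"type":"object","properties":{"steps":{"type":"array","items":{"type":"array","items":{"type":"array","items":{"type":"number"}}}},"newtons":{"type":"number"}},"required":["steps"]}

```bash
mkdir -p pics; ls; cat > h.py <<'E'
import numpy as np,cv2
from rig import *
from scipy.spatial.transform import Rotation as R
from scipy.optimize import least_squares
def ray(cam,px):
    c=get_calibration(cam);K=np.array(c["K"]);V=np.array(c["view"])
    d=np.zeros(5)
    for k in c:
        if 'dist' in k: d=np.array(c[k],float)
    u=cv2.undistortPoints(np.array([[px]],float),K,d)[0,0]
    Rm=V[:3,:3];o=-Rm.T@V[:3,3]
    v=Rm.T@np.array([u[0],-u[1],-1.]);return o,v/np.linalg.norm(v)
def atz(cam,px,z):
    o,v=ray(cam,px);return o+v*(z-o[2])/v[2]
def tri(p1,p2):
    o1,v1=ray('side',p1);o2,v2=ray('top',p2)
    A=np.c_[v1,-v2];s=np.linalg.lstsq(A,o2-o1,rcond=None)[0]
    a=o1+s[0]*v1;b=o2+s[1]*v2;return (a+b)/2,np.linalg.norm(a-b)
E
python3 - <<'E'
from h import *
np.set_printoptions(precision=4,suppress=True)
ims=[get_image(c) for c in('side','top')]
for c,i in zip(('side','top'),ims): cv2.imwrite(f'pics/{c}0.png',i[:,:,::-1]); k=get_calibration(c);print(c,k)
for n in ['toolbox','lid_hinge','lid_bar','blade_tip','cup','cup_handle','dish','boss0_center']:
    r={c:place_of(n,c)[:4 if 'boss' in n else 1] for c in('side','top')}
    print(n,{c:[(np.round(x['centre'],1),round(x['confidence'],2)) for x in v] for c,v in r.items()})
    if r['side'] and r['top'] : print(tri(r['side'][0]['centre'],r['top'][0]['centre']))
s=get_state();print(s['t'],s['position'],s['tool_rot'],grip_point_offset, R.from_quat(s['tool_rot']).as_matrix())
E
```

```text
pics
side {'K': array([[474.9916,   0.    , 260.6751],
       [  0.    , 474.9916, 187.3074],
       [  0.    ,   0.    ,   1.    ]]), 'view': array([[ 0.9618,  0.2737,  0.008 , -0.4791],
       [-0.244 ,  0.8435,  0.4785,  0.0943],
       [ 0.1242, -0.4622,  0.8781, -1.2286],
       [ 0.    ,  0.    ,  0.    ,  1.    ]])}
top {'K': array([[467.9644,   0.    , 250.1834],
       [  0.    , 467.9644, 197.2533],
       [  0.    ,   0.    ,   1.    ]]), 'view': array([[ 0.0204, -0.9998, -0.0019, -0.0061],
       [ 0.9773,  0.0196,  0.2107, -0.5168],
       [-0.2107, -0.0062,  0.9775, -1.3372],
       [ 0.    ,  0.    ,  0.    ,  1.    ]])}
toolbox {'side': [(array([280.1, 261.3]), 0.78)], 'top': [(array([295.5, 179.3]), 0.96)]}
(array([ 0.5879, -0.1383, -0.0087]), np.float64(0.007409617738004843))
lid_hinge {'side': [(array([321.3, 268.3]), 0.58)], 'top': [(array([303.2, 143.5]), 0.79)]}
(array([ 0.6807, -0.155 ,  0.0642]), np.float64(0.008618213640281184))
lid_bar {'side': [(array([257.2, 233.4]), 0.93)], 'top': [(array([297.4, 188.7]), 0.76)]}
(array([ 0.5308, -0.133 ,  0.1062]), np.fl
[... 316 characters left out ...]
.float64(0.018891861286533723))
cup_handle {'side': [(array([286.7,  98.5]), 0.87)], 'top': [(array([155.4, 207.2]), 0.65)]}
(array([0.4862, 0.2895, 0.0358]), np.float64(0.00331355610014883))
dish {'side': [(array([333.3, 160.2]), 0.92)], 'top': [(array([198.3, 156.7]), 0.86)]}
(array([ 0.653 ,  0.1689, -0.0097]), np.float64(0.013503179205127152))
boss0_center {'side': [(array([272.6, 136. ]), 0.55)], 'top': [(array([188.1, 211.4]), 0.47), (array([297.5, 178. ]), 0.36)]}
(array([ 0.479 ,  0.1941, -0.0071]), np.float64(0.0061688796263979885))
0.9 [ 0.1988 -0.5925  0.2313] [ 0.9869  0.1612 -0.      0.    ] 0.0187 [[ 0.9481  0.3181 -0.    ]
 [ 0.3181 -0.9481 -0.    ]
 [-0.      0.     -1.    ]]
```

View pics/side0.png

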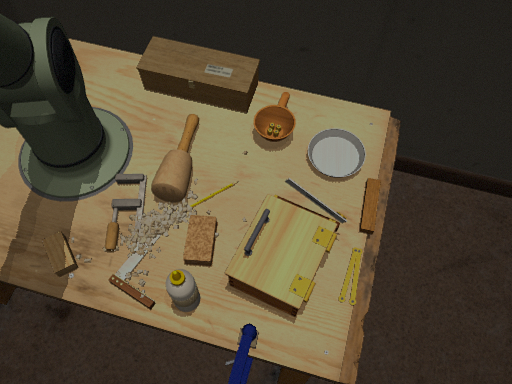

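View pics/top0.png

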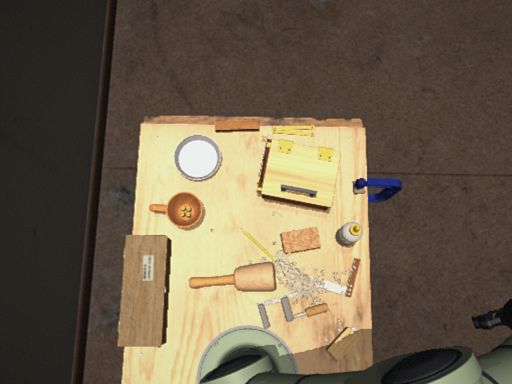

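```bash
python3 - <<'E'
from h import *
np.set_printoptions(precision=4,suppress=True)
a=cv2.imread('pics/side0.png')[170:320,200:360];cv2.imwrite('pics/c1.png',cv2.resize(a,None,fx=4,fy=4,interpolation=cv2.INTER_CUBIC))
a=cv2.imread('pics/top0.png')[120:220,140:350]
cv2.imwrite('pics/c2.png',cv2.resize(a,None,fx=3.8,fy=3.8,interpolation=cv2.INTER_CUBIC))
for c in('side','top'):get_image(c)
for n,h in [('cup',.045),('cup_handle',.0415),('dish',.02),('bevel_blade',.1),('lid',.09),('toolbox',.09)]:
  for c in('side','top'):
    r=trace(n,c)
    for q in r[:1]:
      m=q['pixels'].astype(np.uint8);ct=max(cv2.findContours(m,0,1)[0],key=len)
      print(n,c,round(q['confidence'],2),np.round(q['extent'],1),'minrect',cv2.boxPoints(cv2.minAreaRect(ct)).round(1).tolist(),'at',atz(c,q['extent'][:2],h))
E
```

```text
cup side 0.6 [272.9 119.   45.4  50.4] minrect [[247.39999389648438, 117.9000015258789], [285.6000061035156, 90.0999984741211], [307.8999938964844, 120.80000305175781], [269.79998779296875, 148.5]] at [0.4713 0.2082 0.045 ]
cup top 0.87 [174.4 208.1  58.7  37.1] minrect [[149.10000610351562, 205.89999389648438], [193.5, 186.10000610351562], [207.60000610351562, 217.8000030517578], [163.10000610351562, 237.5]] at [0.4814 0.2298 0.045 ]
cup_handle side 0.9 [275.2 118.2  41.1  49.3] minrect [[247.3000030517578, 117.5999984741211], [285.79998779296875, 90.80000305175781], [307.20001220703125, 121.5999984741211], [268.70001220703125, 148.39999389648438]] at [0.4758 0.2149 0.0415]
cup_handle top 0.69 [176.1 210.6  55.6  34.4] minrect [[148.1999969482422, 205.10000610351562], [193.39999389648438, 185.39999389648438], [207.8000030517578, 218.60000610351562], [162.60000610351562, 238.1999969482422]] at [0.4745 0.2249 0.0415]
dish side 0.88 [338.  153.2  58.3  47.1] minrect [[298.0, 151.0], [334.5, 114.5], [373.5, 153.5], [337.0, 190.0]] at [0.6543 0.169  0.02  ]
dish top 0.65 [198.8 157.3  50
[... 530 characters left out ...]
57 -0.1573  0.09  ]
lid top 0.83 [300.9 171.7  81.3  71.5] minrect [[260.3999938964844, 193.89999389648438], [271.70001220703125, 136.39999389648438], [342.3999938964844, 150.1999969482422], [331.1000061035156, 207.8000030517578]] at [ 0.5889 -0.143   0.09  ]
toolbox side 0.71 [284.9 248.7 121.4 136.8] minrect [[220.0, 281.0], [274.79998779296875, 171.39999389648438], [352.3999938964844, 210.1999969482422], [297.6000061035156, 319.79998779296875]] at [ 0.5924 -0.146   0.09  ]
toolbox top 0.93 [301.4 170.8  85.2  78. ] minrect [[251.10000610351562, 197.8000030517578], [262.5, 135.39999389648438], [342.0, 149.8000030517578], [330.70001220703125, 212.3000030517578]] at [ 0.5917 -0.1445  0.09  ]
```

View pics/c1.png

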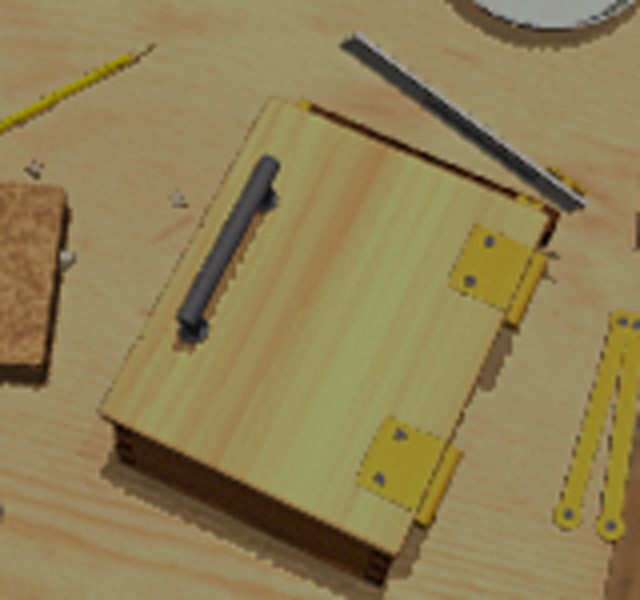

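View pics/c2.png

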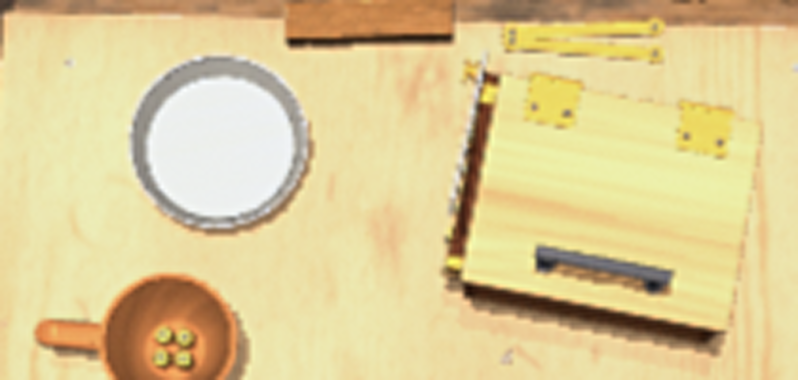

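```bash
cat >> h.py <<'E'
def proj(cam,P):
    c=get_calibration(cam);K=np.array(c["K"]);V=np.array(c["view"])
    q=V[:3,:3]@np.asarray(P,float).T+V[:3,3:4];return np.c_[K[0,0]*q[0]/-q[2]+K[0,2],-K[1,1]*q[1]/-q[2]+K[1,2]]
def box2w(b,P):
    c,s=np.cos(b[2]),np.sin(b[2]);P=np.asarray(P,float).reshape(-1,3)
    return np.c_[b[0]+c*P[:,0]-s*P[:,1],b[1]+s*P[:,0]+c*P[:,1],P[:,2]]
def blade(th,r,w,y=.119): # r from hinge along the blade, w perpendicular up
    return [.084-r*np.cos(th)+w*np.sin(th),y,.08+r*np.sin(th)+w*np.cos(th)]
E
python3 - <<'E'
from h import *
np.set_printoptions(precision=4,suppress=True)
S=lambda l:np.array(l)/4+[200,170]; T=lambda l:np.array(l)/3.8+[140,120]
Pm=[[-.085,.1,.092],[-.085,-.1,.092],[-.061,.052,.127],[-.061,-.052,.127]]
s=S([[275,97],[103,413],[272,160],[188,318]]);t=T([[463,284],[725,330],[537,250],[672,274]])
f=lambda b:np.r_[(proj('side',box2w(b,Pm))+b[3:5]-s).ravel(),(proj('top',box2w(b,Pm))+b[5:7]-t).ravel(),b[3:]*.5]
r=least_squares(f,[.59,-.14,-.17,0,0,0,0]);b=r.x;print(b,r.fun)
np.save('box.npy',b)
for c in('side','top'):
  V=get_calibration(c)['view'];print(c,-V[:3,:3].T@V[:3,3])
  p=lambda th,r,w,y=.119:proj(c,box2w(b,blade(th,r,w,y)))[0]+(b[3:5] if c=='side' else b[5:7])
  for th in(.4,.5,.6,.7,.8): print(th,*(p(th,*a).round(1) for a in [(.15,0),(.15,.01),(.15,-.01),(0,0),(0,.01)]))
im=S([[355,35],[583,200],[343,45],[565,205]]);print(im)
# fit: distances of tip region
def g(v):
  th=v[0];sh=b[3:5]
  q=proj('side',box2w(b,[blade(th,.15,.01),blade(th,.15,-.01),blade(th,.0,.01)]))+sh
  return (q[:2]-im[[0,2]]).ravel()
r=least_squares(g,[.6]);print(r.x,r.fun)
E
```

```text
[ 0.5885 -0.1453 -0.1696  0.5371  0.2198 -0.5206  0.5892] [-1.112   0.5144  0.6187 -1.3377  0.5512 -0.5718 -0.1922  1.3402  0.5062
 -0.9295 -0.2146 -0.2694 -0.4527  0.3089  0.2913  0.7428  0.2686  0.1099
 -0.2603  0.2946]
side [ 0.6363 -0.5162  1.0375]
0.4 [284.7 183.3] [286.5 181.9] [282.8 184.7] [340.1 219.9] [342.4 218.8]
0.5 [287.8 181.4] [290.1 180.2] [285.5 182.6] [340.1 219.9] [342.8 219.1]
0.6 [291.5 179.9] [294.2 178.9] [288.8 180.8] [340.1 219.9] [343.1 219.3]
0.7 [295.9 178.7] [299. 178.] [292.8 179.3] [340.1 219.9] [343.4 219.6]
0.8 [300.8 177.9] [304.3 177.6] [297.3 178.3] [340.1 219.9] [343.7 219.8]
top [ 0.2235 -0.0042  1.4161]
0.4 [258.1 178.5] [258.4 176.3] [257.8 180.6] [266.3 139.6] [266.7 137.3]
0.5 [258.6 175. ] [259.  172.6] [258.3 177.5] [266.3 139.6] [266.7 137.1]
0.6 [259.2 171.2] [259.7 168.4] [258.8 173.9] [266.3 139.6] [266.8 136.9]
0.7 [259.9 166.9] [260.4 163.9] [259.4 169.8] [266.3 139.6] [266.8 136.7]
0.8 [260.7 162.2] [261.2 159. ] [260.2 165.4] [266.3 139.6] [266.9 136.5]
[[288.75 178.75]
 [345.75 220.  ]
 [285.75 181.25]
 [341.25 221.25]]
[0.5013] [ 1.3745  1.4692 -0.1969  1.2768]
```

>>> {"api": "step_arm", "payload": {"steps": [[[100,44,-32,-3,0],[100,44,-32,-3,0],[100,44,-32,-3,0],[100,44,-32,-3,0],[100,44,-32,0,0],[100,44,-32,0,0],[100,44,-32,0,0],[100,44,-32,0,0],[100,44,-32,0,0],[100,44,-32,0,0]]]}}

```text
t: 2.85
position: [0.5151, -0.1477, 0.2435]
tool_rot: [0.987, 0.161, 0.0, 0.0]
force: [0.5, -1.1, 0.3]
finger_gap: 1.002
grasp_force: 0.0
```

```bash
cat >> h.py <<'E'
def plan(xyz,yaw,n=10,base=None):
    """rows to carry the TCP to xyz, tool x at world yaw (deg), tool down"""
    s=get_state();p=np.array(s['position']);M=R.from_quat(s['tool_rot']).as_matrix()
    y0=np.degrees(np.arctan2(M[1,0],M[0,0]));d=(np.array(xyz)-p)/n;a=-(yaw-y0)/n
    print('from',p.round(4),round(y0,1),'force',np.round(s['force'],1),'t',s['t'],'gap',s['finger_gap'])
    for k in range(n):
        Mk=M@R.from_euler('z',a*k,degrees=True).as_matrix();print(np.round(np.r_[1000*Mk.T@d,a],1).tolist(),end=',')
    print()
E
python3 - <<'E'
from h import *
np.set_printoptions(precision=4,suppress=True)
T=lambda l:np.array(l)/3.8+[140,120]
for c in ('top','side'):
  get_image(c)
  for n,z in [('cup',0),('cup_handle',.0415),('dish',0),('boss0_center',.014)]:
    r=place_of(n,c)[:1]
    if r:print(c,n,r[0]['centre'],r[0]['confidence'],atz(c,r[0]['centre'],z))
sh=np.load('box.npy')[5:7]
print(atz('top',[184.9,209.6],.05),atz('top',T([36,333]),.045),atz('top',T([100,337]),.045),sh)
plan([.48,.285,.13],85)
E
```

```text
top cup [179.8, 211.4] 0.92 [0.4798 0.2203 0.    ]
top cup_handle [158.4, 205.5] 0.79 [0.489  0.2788 0.0415]
top dish [199.0, 159.2] 0.86 [0.6481 0.1685 0.    ]
top boss0_center [184.7, 209.6] 0.52 [0.4832 0.2034 0.014 ]
side cup [273.3, 135.2] 0.93 [0.4787 0.1902 0.    ]
side cup_handle [286.6, 101.4] 0.87 [0.4905 0.2765 0.0415]
side dish [334.6, 158.1] 0.86 [0.6492 0.1653 0.    ]
[0.4765 0.1975 0.05  ] [0.4813 0.3043 0.045 ] [0.4791 0.2538 0.045 ] [-0.5206  0.5892]
from [ 0.5138 -0.15    0.2434] 18.5 force [-0.5 -0.3  0.3] t 3.35 gap 0.9967673393362131
[10.6, -42.3, 11.3, -6.7],[15.4, -40.8, 11.3, -6.7],[20.0, -38.8, 11.3, -6.7],[24.4, -36.2, 11.3, -6.7],[28.4, -33.1, 11.3, -6.7],[32.1, -29.6, 11.3, -6.7],[35.3, -25.7, 11.3, -6.7],[38.0, -21.4, 11.3, -6.7],[40.2, -16.9, 11.3, -6.7],[41.9, -12.1, 11.3, -6.7],
```

```bash
python3 - <<'E'
from h import *
for z in(0,.06,.1):print(z,atz('top',[146,236],z).round(3),atz('top',[170,237],z).round(3),atz('side',[252,103],z).round(3),atz('side',[258,62],z).round(3))
plan([.482,.28,.11],87)
E
```

```text
0 [0.402 0.319 0.   ] [0.4   0.246 0.   ] [0.394 0.277 0.   ] [0.369 0.426 0.   ]
0.06 [0.394 0.305 0.06 ] [0.393 0.235 0.06 ] [0.408 0.232 0.06 ] [0.384 0.372 0.06 ]
0.1 [0.389 0.296 0.1  ] [0.388 0.228 0.1  ] [0.418 0.201 0.1  ] [0.394 0.336 0.1  ]
from [ 0.5138 -0.15    0.2434] 18.5 force [-0.5 -0.3  0.3] t 3.35 gap 0.9967673393362131
[10.6, -41.8, 13.3, -6.9],[15.5, -40.2, 13.3, -6.9],[20.2, -38.1, 13.3, -6.9],[24.6, -35.4, 13.3, -6.9],[28.7, -32.2, 13.3, -6.9],[32.3, -28.6, 13.3, -6.9],[35.5, -24.5, 13.3, -6.9],[38.2, -20.1, 13.3, -6.9],[40.3, -15.4, 13.3, -6.9],[41.8, -10.5, 13.3, -6.9],
```

>>> {"api": "step_arm", "payload": {"steps": [[[60,10.6,-42,13,-6.9],[60,15.5,-40,13,-6.9],[60,20,-38,13,-6.9],[60,24.6,-35.4,13,-6.9],[60,28.7,-32,13,-6.9],[60,32,-28.6,13,-6.9],[60,35.5,-24.5,13,-6.9],[60,38,-20,13,-6.9],[60,40,-15.4,13,-6.9],[60,41.8,-10.5,13,-6.9]]]}}

```text
t: 4.6
position: [0.4802, 0.2805, 0.113]
tool_rot: [0.721, 0.693, 0.0, 0.0]
force: [1.2, -0.1, -0.3]
finger_gap: 0.595
grasp_force: 0.0
```

```bash
python3 - <<'E'
from h import *
plan([.482,.28,.022],87)
a=get_image('side');b=get_image('top')
o=np.hstack([cv2.resize(a[60:180,210:330],(400,400)),cv2.resize(b[160:260,130:230],(400,400))])
cv2.imwrite('pics/d1.png',o[:,:,::-1])
E
```

```text
from [0.4802 0.2805 0.113 ] 87.7 force [ 1.2 -0.1 -0.3] t 4.6 gap 0.5948254598134761
[-0.0, 0.2, 9.1, 0.1],[-0.0, 0.2, 9.1, 0.1],[-0.0, 0.2, 9.1, 0.1],[-0.0, 0.2, 9.1, 0.1],[-0.0, 0.2, 9.1, 0.1],[-0.0, 0.2, 9.1, 0.1],[-0.0, 0.2, 9.1, 0.1],[-0.0, 0.2, 9.1, 0.1],[-0.0, 0.2, 9.1, 0.1],[-0.0, 0.2, 9.1, 0.1],
```

View pics/d1.png

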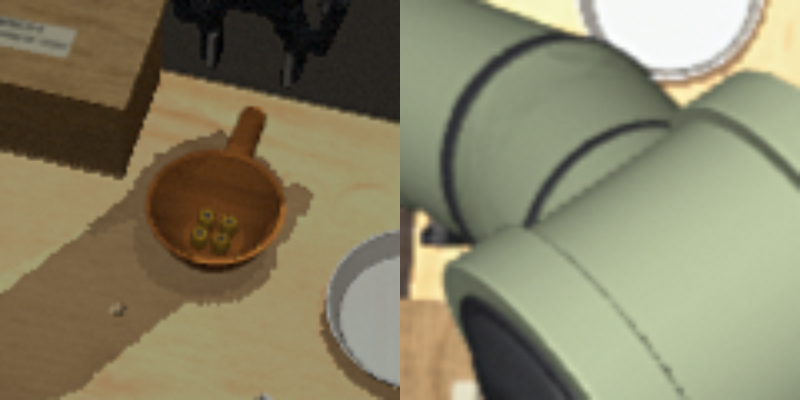

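>>> {"api": "step_arm", "payload": {"steps": [[[60,0,0,15,0],[60,0,0,15,0],[60,0,0,15,0],[60,0,0,15,0],[60,0,0,15,0],[60,0,0,14,0],[15,0,0,0,0],[15,0,0,0,0],[15,0,0,0,0],[15,0,0,0,0]]], "newtons": 20}}

```text
t: 5.95
position: [0.4802, 0.2798, 0.0246]
tool_rot: [0.722, 0.692, 0.0, 0.0]
force: [-0.7, 1.4, -1.3]
finger_gap: 0.255
grasp_force: 24.3
```

>>> {"api": "step_arm", "payload": {"steps": [[[15,0,0,-5,0],[15,0,0,-5,0],[15,0,0,-5,0],[15,0,0,-5,0],[15,0,0,-5,0],[15,0,0,-5,0],[15,0,0,-5,0],[15,0,0,-5,0],[15,0,0,0,0],[15,0,0,0,0]]]}}

```text
t: 7.2
position: [0.48, 0.2796, 0.0642]
tool_rot: [0.722, 0.692, -0.0, -0.0]
force: [0.2, -0.5, -3.1]
finger_gap: 0.251
grasp_force: 24.1
```

```bash
python3 - <<'E'
from h import *
s=get_state();print(s['force'],s['ft_torque'],s['finger_gap'],s['grasp_force'])
a=get_image('side')
cv2.imwrite('pics/e1.png',cv2.resize(a[60:180,210:370],(800,600))[:,:,::-1])
for n in('cup','cup_handle'):print(trace(n,'side')[0]['extent'],place_of(n,'side')[0])
E
```

```text
[ 0.21631837 -0.52595876 -3.06227261] [ 0.19635054 -0.00518624 -0.04172267] 0.2505990821004732 24.115142226219177
[274.9, 108.2, 45.2, 53.2] {'centre': [272.3, 125.0], 'confidence': 0.62}
[276.8, 110.1, 43.3, 51.8] {'centre': [287.9, 91.1], 'confidence': 0.92}
```

View pics/e1.png

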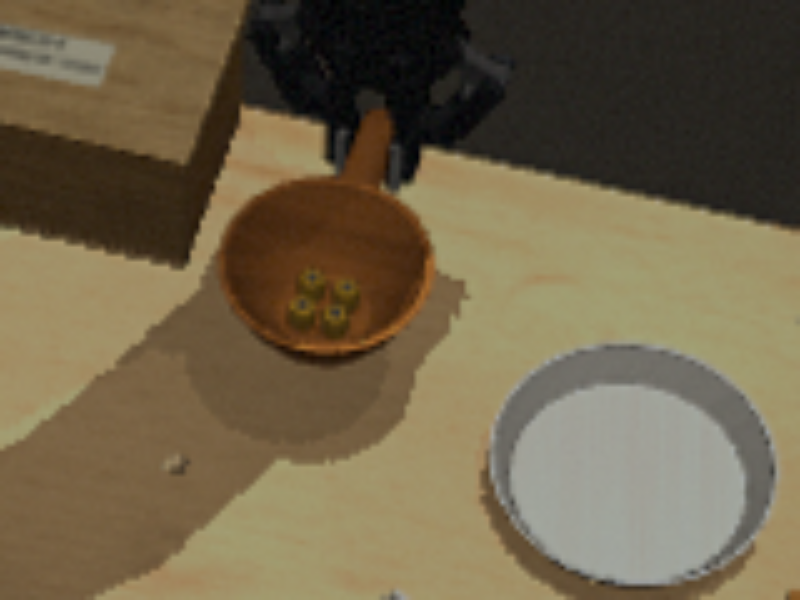

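>>> {"api": "step_arm", "payload": {"steps": [[[25,0,0,0,0],[25,0,0,0,0],[25,0,0,0,0],[25.2,0,0,0,0],[25.2,0,0,0,0],[25.2,0,0,0,0],[25.4,0,0,0,0],[25.4,0,0,0,0],[25.4,0,0,0,0],[25.4,0,0,0,0]]]}}

```text
t: 8.7
position: [0.4801, 0.2798, 0.0644]
tool_rot: [0.722, 0.692, 0.0, -0.0]
force: [-0.4, -0.4, -0.2]
finger_gap: 0.257
grasp_force: 14.0
```

```bash
python3 - <<'E'
from h import *
s=get_state();print(s['force'],s['ft_torque'],s['finger_gap'],s['grasp_force'])
E
```

```text
[-0.38611287 -0.36047313 -0.22536919] [0.17292255 0.09022245 0.02218857] 0.25684148105805354 13.992924510966986
```

>>> {"api": "step_arm", "payload": {"steps": [[[25.6,0,0,0,0],[25.6,0,0,0,0],[25.6,0,0,0,0],[25.6,0,0,0,0],[25.6,0,0,0,0],[25.7,0,0,0,0],[25.7,0,0,0,0],[25.7,0,0,0,0],[25.7,0,0,0,0],[25.7,0,0,0,0]]]}}

```text
t: 9.95
position: [0.4801, 0.2797, 0.0643]
tool_rot: [0.722, 0.692, 0.0, -0.0]
force: [0.7, 1.2, 0.9]
finger_gap: 0.261
grasp_force: 2.4
```

```bash
python3 - <<'E'
from h import *
s=get_state();print(s['force'],s['ft_torque'],s['finger_gap'],s['grasp_force'])
get_image('side')
for n in('cup','cup_handle'):print(trace(n,'side')[0]['extent'],place_of(n,'side')[0])
E
```

```text
[0.73275985 1.15072886 0.88490598] [0.28421132 0.01870629 0.02225154] 0.2609087526412267 2.3773101676488295
[275.2, 111.3, 44.1, 59.0] {'centre': [275.9, 125.0], 'confidence': 0.89}
[274.1, 110.2, 34.9, 58.6] {'centre': [286.2, 86.8], 'confidence': 0.68}
```

>>> {"api": "step_arm", "payload": {"steps": [[[15,0,0,0,0],[15,0,0,0,0],[15,0,0,-10,0],[15,0,0,-20,0],[15,0,0,-25,0],[15,0,0,-25,0],[15,0,10,-15,0],[15,-6,20,0,0],[15,-6,25,0,0],[15,-10,25,0,0]]], "newtons": 40}}

```text
t: 11.45
position: [0.5603, 0.2532, 0.1585]
tool_rot: [0.722, 0.692, -0.001, -0.0]
force: [0.5, 1.0, -4.0]
finger_gap: 0.25
grasp_force: 40.6
```

>>> {"api": "step_arm", "payload": {"steps": [[[15,-10,25,0,0],[15,-10,25,0,0],[15,-8,22,0,0],[15,-6,15,0,0],[15,-2,5,0,0],[15,0,0,0,0],[15,0,0,0,0],[15,0,0,0,0],[15,0,0,0,0],[15,0,0,0,0]]]}}

```text
t: 12.7
position: [0.6493, 0.2144, 0.1594]
tool_rot: [0.722, 0.692, 0.0, 0.0]
force: [-0.6, 0.2, -2.1]
finger_gap: 0.247
grasp_force: 40.6
```

```bash
python3 - <<'E'
from h import *
s=get_state();print(s['force'],s['ft_torque'],s['finger_gap'],s['grasp_force'])
a=get_image('side')
cv2.imwrite('pics/e2.png',cv2.resize(a[40:200,230:430],(750,600))[:,:,::-1])
for n in('cup','cup_handle','dish'):print([(x['centre'],x['confidence']) for x in place_of(n,'side')])
plan([.651,.215,.16],87.7)
E
```

```text
[-0.56341389  0.23537527 -2.11925595] [ 0.15135162 -0.03536656 -0.02625772] 0.24746222977112797 40.62165543437004
[([337.4, 137.7], 0.72)]
[([353.7, 101.0], 0.72), ([344.9, 136.7], 0.64)]
[([336.8, 133.8], 0.7), ([337.5, 157.2], 0.63)]
from [0.6494 0.2144 0.1593] 87.6 force [ 0.2  0.2 -2.8] t 12.9 gap 0.24753415245316335
[0.1, 0.2, -0.1, -0.0],[0.1, 0.2, -0.1, -0.0],[0.1, 0.2, -0.1, -0.0],[0.1, 0.2, -0.1, -0.0],[0.1, 0.2, -0.1, -0.0],[0.1, 0.2, -0.1, -0.0],[0.1, 0.2, -0.1, -0.0],[0.1, 0.2, -0.1, -0.0],[0.1, 0.2, -0.1, -0.0],[0.1, 0.2, -0.1, -0.0],
```

View pics/e2.png

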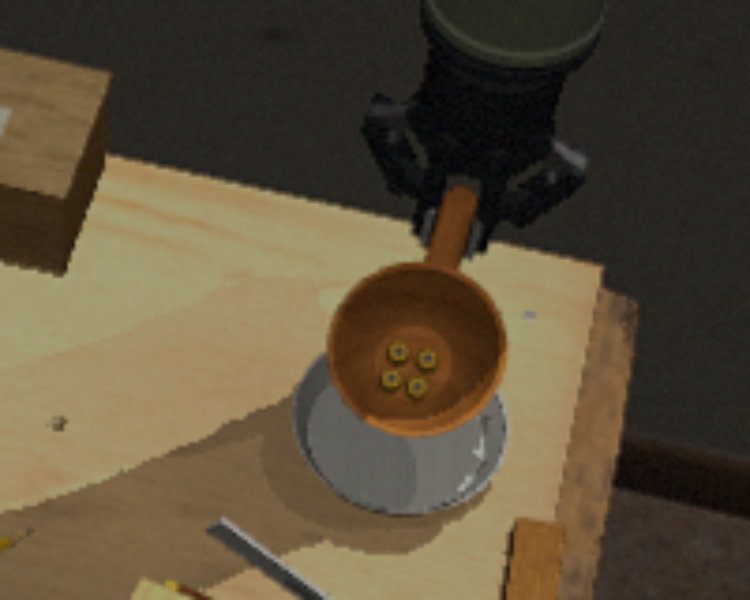

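>>> {"api": "step_arm", "payload": {"steps": [[[25.2,0,0,0,0],[25.4,0,0,0,0],[25.5,0,0,0,0],[25.6,0,0,0,0],[25.7,0,0,0,0],[25.7,0,0,0,0],[25.7,0,0,0,0],[25.7,0,0,0,0],[25.7,0,0,0,0],[25.7,0,0,0,0]]], "newtons": 20}}

```text
t: 14.15
position: [0.6494, 0.2144, 0.1593]
tool_rot: [0.722, 0.692, 0.0, -0.0]
force: [0.4, 0.2, 0.3]
finger_gap: 0.258
grasp_force: 0.0
```

```bash
python3 - <<'E'
from h import *
s=get_state();print(s['force'],s['ft_torque'],s['finger_gap'],s['grasp_force'])
a=get_image('side')
cv2.imwrite('pics/e3.png',cv2.resize(a[40:200,230:430],(750,600))[:,:,::-1])
for n in('cup','cup_handle','boss0_center'):print([(x['centre'],x['confidence']) for x in place_of(n,'side')],[x['extent'] for x in trace(n,'side')])
E
```

```text
[0.36940102 0.18867016 0.27199932] [ 0.02647927  0.00422422 -0.01498551] 0.2575800722681825 0.006289140146691352
[([346.2, 121.2], 0.83)] [[340.8, 128.0, 40.9, 47.2]]
[([351.2, 114.9], 0.58)] [[341.7, 128.5, 36.8, 43.8]]
[([339.6, 145.7], 0.58), ([334.1, 157.5], 0.24)] [[281.9, 252.4, 105.4, 116.9]]
```

View pics/e3.png

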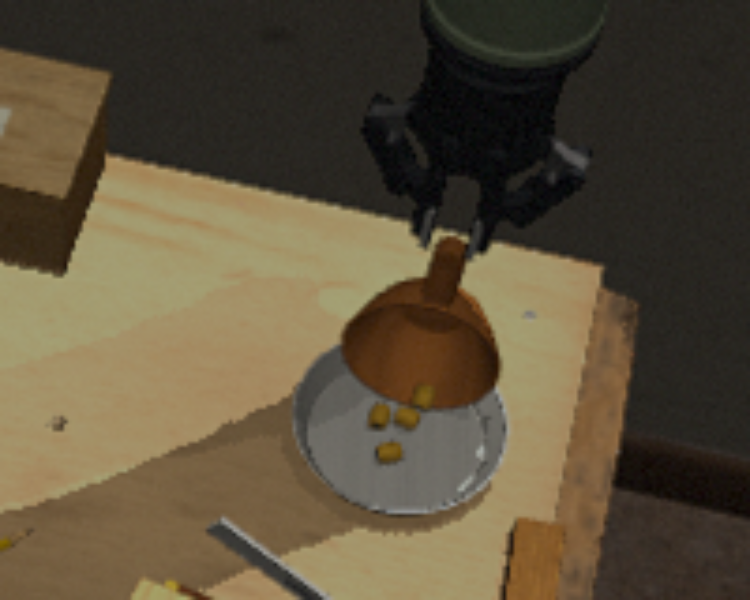

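>>> {"api": "step_arm", "payload": {"steps": [[[15,0,0,0,0],[15,0,0,0,0],[15,0,0,0,0],[15,0,0,0,0],[15,0,0,0,0],[15,0,0,0,0],[15,0,0,0,0],[15,0,0,0,0],[15,0,0,0,0],[15,0,0,0,0]]], "newtons": 40}}

```text
t: 15.75
position: [0.6495, 0.2144, 0.1595]
tool_rot: [0.722, 0.692, 0.0, 0.0]
force: [0.9, 0.3, 5.3]
finger_gap: 0.152
grasp_force: 7.0
```

```bash
python3 - <<'E'
from h import *
s=get_state();print(s['force'],s['ft_torque'],s['finger_gap'],s['grasp_force'])
a=get_image('side')
cv2.imwrite('pics/e4.png',cv2.resize(a[40:200,230:430],(750,600))[:,:,::-1])
E
```

```text
[0.90929059 0.28103469 5.26314313] [-0.10144484 -0.0541828  -0.00033298] 0.1524482450766876 7.044841647148132
```

View pics/e4.png

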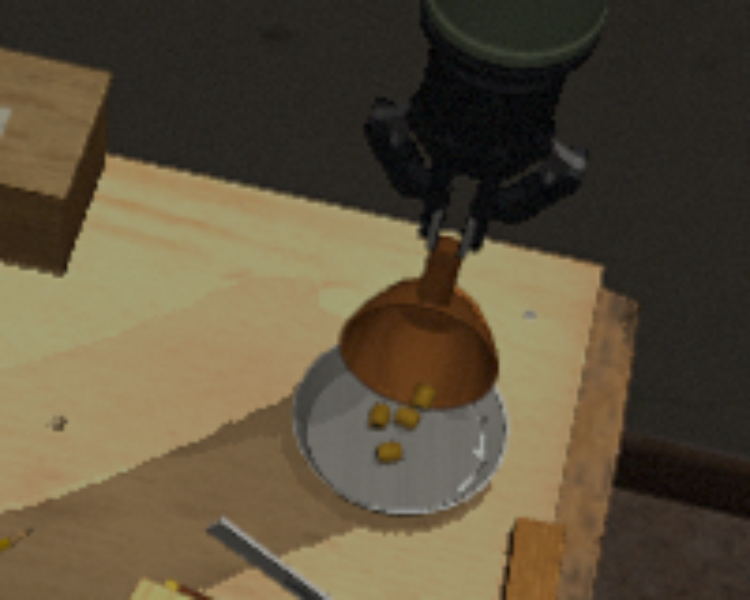

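>>> {"api": "step_arm", "payload": {"steps": [[[34,0,0,0,0],[34,0,0,0,0],[34,0,0,10,0],[34,0,0,12,0],[34,0,0,3,0],[15,0,0,0,0],[15,0,0,0,0],[15,0,0,0,0],[15,0,0,0,0],[15,0,0,0,0]]], "newtons": 40}}

```text
t: 17.05
position: [0.6494, 0.2144, 0.1344]
tool_rot: [0.722, 0.692, 0.0, -0.0]
force: [0.0, -1.0, -2.6]
finger_gap: 0.25
grasp_force: 41.3
```

```bash
python3 - <<'E'
from h import *
s=get_state();print(s['force'],s['ft_torque'],s['finger_gap'],s['grasp_force'])
E
```

```text
[ 0.00997491 -0.97174342 -2.5926991 ] [-0.01808083 -0.05205534 -0.04986873] 0.25015711364812265 41.34875290095806
```

>>> {"api": "step_arm", "payload": {"steps": [[[15,0,0,-5,0],[15,0,0,-10,0],[15,0,0,-15,0],[15,0,0,-15,0],[15,0,0,-15,0],[15,0,0,-10,0],[15,0,0,0,0],[15,0,0,0,0],[15,0,0,0,0],[15,0,0,0,0]]]}}

```text
t: 18.3
position: [0.6493, 0.2144, 0.2039]
tool_rot: [0.722, 0.692, -0.0, -0.0]
force: [0.4, -0.7, -1.9]
finger_gap: 0.248
grasp_force: 41.3
```

```bash
python3 - <<'E'
from h import *
s=get_state();print(s['force'],s['ft_torque'],s['finger_gap'],s['grasp_force'],s['position'])
a=get_image('side');b=get_image('top')
o=np.hstack([cv2.resize(a[40:200,230:390],(400,400)),cv2.resize(b[100:240,130:270],(400,400))])
cv2.imwrite('pics/e5.png',o[:,:,::-1])
E
```

```text
[ 0.43552963 -0.72224626 -1.90060888] [-0.03156329  0.01469946  0.05780102] 0.24838354214526645 41.34151183068752 [0.64928047 0.214352   0.2039408 ]
```

View pics/e5.png

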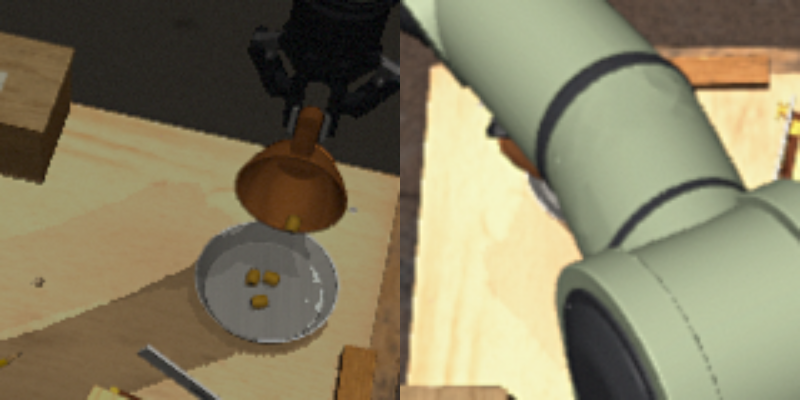

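```bash
python3 - <<'E'
from h import *
np.set_printoptions(precision=3,suppress=True)
print(atz('side',[347.2,129.2],.083),atz('side',[230+.4*308,40+.4*116],.24))
for n in('dish','boss0_center','cup'):print(n,[(x['centre'],round(x['confidence'],2),atz('side',x['centre'],.01 if n!='dish' else 0)) for x in place_of(n,'side')])
plan([.6495,.205,.16],87.6,5)
E
```

```text
[0.661 0.202 0.083] [0.648 0.199 0.24 ]
dish [([335.3, 156.0], 0.61, array([0.65 , 0.172, 0.   ])), ([320.6, 267.7], 0.54, array([ 0.678, -0.133,  0.   ])), ([256.3, 233.3], 0.25, array([ 0.514, -0.092,  0.   ]))]
boss0_center [([348.0, 130.0], 0.49, array([0.665, 0.255, 0.01 ]))]
cup [([350.2, 103.6], 0.81, array([0.655, 0.343, 0.01 ]))]
from [0.649 0.214 0.204] 87.6 force [-0.2 -0.2 -2.2] t 18.55 gap 0.24541066440404355
[-1.9, 0.1, 8.8, -0.0],[-1.9, 0.1, 8.8, -0.0],[-1.9, 0.1, 8.8, -0.0],[-1.9, 0.1, 8.8, -0.0],[-1.9, 0.1, 8.8, -0.0],
```

>>> {"api": "step_arm", "payload": {"steps": [[[15,-6,-2,11,0],[15,-6,-2,11,0],[15,-6,-1,11,0],[15,-6,0,11,0],[15,0,0,0,0],[15,0,0,0,0],[15,50,0,0,0],[15,-50,0,0,0],[15,50,0,0,0],[15,-50,0,0,0]]], "newtons": 60}}

```text
t: 19.8
position: [0.6415, 0.2005, 0.1611]
tool_rot: [0.718, 0.696, 0.002, -0.002]
force: [1.3, -1.5, -2.0]
finger_gap: 0.245
grasp_force: 64.0
```

```bash
cat > bs.py <<'E'
from h import *
np.set_printoptions(precision=3,suppress=True)
s=get_state();print(s['position'],s['force'],s['ft_torque'],s['finger_gap'],s['t'])
a=get_image('side')
for n in('dish','boss0_center'):print(n,[(np.round(x['centre'],1),round(x['confidence'],2),atz('side',x['centre'],.01 if n!='dish' else 0)) for x in place_of(n,'side')])
hsv=cv2.cvtColor(a,cv2.COLOR_RGB2HSV)
def blobs(cols,rows,vmin=70):
    h=hsv[rows[0]:rows[1],cols[0]:cols[1]]
    m=((h[...,0]>=18)&(h[...,0]<=32)&(h[...,1]>150)&(h[...,2]>vmin)).astype(np.uint8)
    n,l,st,ce=cv2.connectedComponentsWithStats(m,connectivity=4)
    for i in range(1,n):
        if st[i,4]>3:
            q=ce[i]+[cols[0],rows[0]];print('blob',q.round(1),st[i,4],atz('side',q,.011))
blobs((300,380),(90,190))
E
python3 bs.py
```

```text
[0.642 0.201 0.161] [ 1.327 -1.5   -2.014] [-0.125 -0.087  0.011] 0.24549030456691637 19.8
dish [(array([335.7, 158.4]), 0.95, array([0.652, 0.165, 0.   ]))]
boss0_center [(array([334.8, 155.1]), 0.43, array([0.648, 0.168, 0.01 ]))]
blob [337.9 150.7] 50 [0.653 0.182 0.011]
blob [330.6 150.3] 24 [0.634 0.178 0.011]
blob [334.  161.7] 24 [0.65  0.147 0.011]
```

>>> {"api": "step_arm", "payload": {"steps": [[[15,0,0,0,0],[15,0,0,0,0],[15,0,0,-10,0],[15,0,0,-20,0],[15,0,0,-20,0],[15,0,0,-20,0],[15,0,0,-5,0],[15,0,0,0,0],[15,0,0,0,0],[15,0,0,0,0]]]}}

```text
t: 21.2
position: [0.6432, 0.1905, 0.2346]
tool_rot: [0.722, 0.692, -0.0, -0.0]
force: [-0.2, 0.4, -1.8]
finger_gap: 0.237
grasp_force: 64.1
```

```bash
python3 bs.py; python3 - <<'E'
from h import *
a=get_image('side')
print(atz('side',[0,0],0)[0]); 
h=cv2.cvtColor(a,cv2.COLOR_RGB2HSV)
m=((h[...,0]>=18)&(h[...,0]<=32)&(h[...,1]>150)&(h[...,2]>70))[136:172,316:352]
for r in m[::1]:print(''.join('#' if v else '.' for v in r))
E
```

```text
[0.643 0.191 0.235] [-0.187  0.404 -1.789] [ 0.017 -0.016 -0.023] 0.23660148924349056 21.2
dish [(array([334.7, 158.9]), 0.86, array([0.65 , 0.163, 0.   ]))]
boss0_center [(array([334.8, 154.7]), 0.37, array([0.647, 0.169, 0.01 ]))]
blob [339.4 148.1] 25 [0.655 0.191 0.011]
blob [330.8 150.2] 24 [0.635 0.179 0.011]
blob [336.1 153.6] 23 [0.65  0.173 0.011]
blob [334.  161.6] 25 [0.65  0.147 0.011]
-0.4826031366337181
....................................
....................................
....................................
....................................
....................................
....................................
....................................
....................................
....................................
....................................
......................###...........
.....................######.........
..............###....######.........
.............#####...######.........
.............#####.....###..........
............######..##..............
............#####..####.............
................#.#####.............
..................#####.............
..................#####.............
..................#...#.............
....................................
....................................
....................................
................#####...............
...............######...............
................######..............
................#####...............
.................##.................
....................................
....................................
....................................
....................................
....................................
....................................
....................................
```

>>> {"api": "step_arm", "payload": {"steps": [[[15,-4,-10,0,0],[15,-8,-18,0,0],[15,-10,-22,0,0],[15,-10,-22,0,0],[15,-10,-22,5,0],[15,-10,-22,15,0],[15,-10,-22,20,0],[15,-6,-15,20,0],[15,-4,-7,20,0],[15,0,0,5,0]]], "newtons": 30}}

```text
t: 22.65
position: [0.4793, 0.1249, 0.1498]
tool_rot: [0.722, 0.692, -0.001, -0.0]
force: [0.9, 0.0, -2.5]
finger_gap: 0.242
grasp_force: 64.0
```

```bash
python3 - <<'E'
from h import *
plan([.48,.12,.131],87.6,1)
get_image('side')
for n,z in(('cup',.05),('cup_handle',.165),('pencil',.003)):print(n,[(np.round(x['centre'],1),round(x['confidence'],2),atz('side',x['centre'],z).round(3)) for x in place_of(n,'side')],np.round(trace(n,'side')[0]['extent']))
L=[(L:=None)]
for ph in(88,80,75,70,65,59):
  c,s=np.cos(np.radians(ph)),np.sin(np.radians(ph));print(ph,(150*c+8.5*s).round(),(150*s-8.5*c).round())
for ph in(59,50,40,30,20,10,0):
  c,s=np.cos(np.radians(ph)),np.sin(np.radians(ph));print(ph,(120*c-41.5*s).round(),(120*s+41.5*c).round())
E
```

```text
from [0.4793 0.1249 0.1498] 87.5 force [ 0.9  0.  -2.5] t 22.65 gap 0.24180355873635265
[-4.9, 0.9, 18.8, -0.1],
cup [(array([271., 129.]), 0.72, array([0.476, 0.173, 0.05 ]))] [267. 136.  44.  46.]
cup_handle [(array([269.8, 120.3]), 0.84, array([0.485, 0.115, 0.165]))] [267. 136.  42.  45.]
pencil [] [214. 197.  47.  24.]
88 14.0 150.0
80 34.0 146.0
75 47.0 143.0
70 59.0 138.0
65 71.0 132.0
59 85.0 124.0
59 26.0 124.0
50 45.0 119.0
40 65.0 109.0
30 83.0 96.0
20 99.0 80.0
10 111.0 62.0
0 120.0 42.0
```

>>> {"api": "step_arm", "payload": {"steps": [[[24.6,0,0,0,0],[24.6,0,0,5,0],[24.6,0,0,8,0],[24.6,0,0,7,0],[24.6,10,0,2,0],[24.6,10,0,2,0],[24.6,13,0,3,0],[24.6,12,0,5,0],[24.6,12,0,6,0],[24.6,14,0,8,0]]], "newtons": 20}}

```text
t: 24.25
position: [0.4843, 0.1992, 0.105]
tool_rot: [0.722, 0.692, 0.002, -0.0]
force: [-0.4, 6.2, 17.4]
finger_gap: 0.249
grasp_force: 41.7
```

```bash
python3 - <<'E'
from h import *
plan([.48,.12,.131],87.6,1);s=get_state();print(s['grasp_force'],s['ft_torque'])
a=get_image('side')
for n,z in(('cup',.03),('cup_handle',.13)):print(n,[(np.round(x['centre'],1),round(x['confidence'],2),atz('side',x['centre'],z).round(3)) for x in place_of(n,'side')])
m=trace('cup','side')[0]['pixels'][100:165:2,235:310]
for r in m:print(''.join('#' if v else '.' for v in r))
E
```

```text
from [0.4843 0.1992 0.105 ] 87.6 force [-0.4  6.2 17.4] t 24.25 gap 0.24904368445927383
[-79.2, -1.0, -26.2, -0.0],
41.689142659306526 [ 1.01788983  0.53510982 -0.09348653]
cup [(array([277.4, 131. ]), 0.72, array([0.49 , 0.185, 0.03 ]))]
cup_handle [(array([277.6, 108.2]), 0.69, array([0.488, 0.18 , 0.13 ]))]
........................................#######............................
.......................................#########...........................
......................................##########...........................
......................................##########...........................
......................................##########...........................
.....................................##########............................
.....................................##########............................
....................................###########............................
....................................###########............................
..................................############.............................
..........................##
[... 1019 characters left out ...]
................
.................######################################....................
...................###################################.....................
....................#################################......................
......................#############################........................
........................#########################..........................
...........................###################.............................
................................#########..................................
...........................................................................
...........................................................................
```

>>> {"api": "step_arm", "payload": {"steps": [[[25.2,0,0,0,0],[25.4,0,0,0,0],[25.4,0,0,0,0],[25.4,0,0,0,0],[25.4,9,0,2,0],[25.4,10,0,3,0],[25.4,10,0,5,0],[25.4,10,0,5,0],[25.4,9,0,6,0],[25.4,9,0,7,0]]]}}

```text
t: 25.7
position: [0.4859, 0.2541, 0.0758]
tool_rot: [0.722, 0.692, 0.0, -0.0]
force: [-0.5, 0.1, -0.4]
finger_gap: 0.252
grasp_force: 11.9
```

```bash
cat > cs.py <<'E'
from h import *
plan([.48,.12,.131],87.6,1);s=get_state();print(s['grasp_force'],s['ft_torque'])
a=get_image('side')
for n,z in(('cup',.0),('cup_handle',.09)):print(n,[(np.round(x['centre'],1),round(x['confidence'],2),atz('side',x['centre'],z).round(3)) for x in place_of(n,'side')])
t=trace('cup','side')[0];print(t['extent'])
for r in t['pixels'][80:165:2,235:310]:print(''.join('#' if v else '.' for v in r))
E
python3 cs.py
```

```text
from [0.4859 0.2541 0.0758] 87.6 force [-0.5  0.1 -0.4] t 25.7 gap 0.252178740135511
[-134.2, -0.2, -55.2, -0.0],
11.850507091730833 [-0.19156909  0.05342184  0.00257985]
cup [(array([272. , 132.7]), 0.57, array([0.473, 0.197, 0.   ])), (array([255.8, 233. ]), 0.35, array([ 0.512, -0.092,  0.   ]))]
cup_handle [(array([286.4, 100.8]), 0.69, array([0.497, 0.24 , 0.09 ])), (array([337. , 157.2]), 0.23, array([0.653, 0.11 , 0.09 ]))]
[316.2, 201.0, 59.8, 41.6]
...........................................................................
...........................................................................
...........................................................................
...........................................................................
...........................................................................
...........................................................................
...........................................................................
...........................................................................
..............................
[... 1929 characters left out ...]
................
...........................................................................
...........................................................................
...........................................................................
...........................................................................
...........................................................................
...........................................................................
...........................................................................
...........................................................................
...........................................................................
```

>>> {"api": "step_arm", "payload": {"steps": [[[25.4,8,0,7,0],[25.4,8,0,8,0],[25.4,6,0,9,0],[25.4,5,0,9,0],[25.4,4,0,9,0],[25.4,3,0,8,0],[25.4,0,0,2,0],[26,0,0,0,0],[28,0,0,0,0],[30,0,0,0,0]]]}}

```text
t: 27.15
position: [0.4875, 0.2871, 0.0245]
tool_rot: [0.722, 0.692, 0.0, 0.0]
force: [-1.1, 0.5, -0.3]
finger_gap: 0.298
grasp_force: 0.0
```

```bash
python3 cs.py
```

```text
from [0.4875 0.2871 0.0245] 87.5 force [-1.1  0.5 -0.3] t 27.15 gap 0.2975683834241849
[-167.3, -0.3, -106.5, -0.1],
0.0 [0.05847485 0.00755211 0.03764561]
cup [(array([274.8, 136.7]), 0.87, array([0.484, 0.187, 0.   ]))]
cup_handle [(array([285.8, 103.9]), 0.8, array([0.498, 0.23 , 0.09 ])), (array([336.4, 158.6]), 0.25, array([0.652, 0.106, 0.09 ])), (array([287. , 179.8]), 0.17, array([0.555, 0.018, 0.09 ]))]
[276.2, 120.1, 46.8, 48.6]
...........................................................................
...........................................................................
...........................................................................
...........................................................................
...........................................................................
...........................................................................
...........................................................................
..................................................#####....................
................................................#
[... 1910 characters left out ...]
................
...........................................................................
...........................................................................
...........................................................................
...........................................................................
...........................................................................
...........................................................................
...........................................................................
...........................................................................
...........................................................................
```

>>> {"api": "step_arm", "payload": {"steps": [[[50,0,0,0,0],[60,0,0,0,0],[60,0,0,-30,0],[60,0,0,-60,0],[60,0,0,-60,0],[60,0,0,-60,0],[60,-40,6,0,0],[60,-50,7,0,0],[60,-50,7,0,0],[60,-50,7,0,0]]]}}

```text
t: 28.6
position: [0.5062, 0.0947, 0.2344]
tool_rot: [0.722, 0.692, 0.0, 0.0]
force: [0.9, -0.5, 0.5]
finger_gap: 0.598
grasp_force: 0.0
```

>>> {"api": "step_arm", "payload": {"steps": [[[60,-50,7,0,0],[60,-50,7,0,0],[60,-50,7,0,0],[60,-40,6,0,0],[60,-30,5,0,0],[60,-10,1,0,0],[60,0,0,0,3.6],[60,0,0,0,3.6],[60,0,0,0,0],[60,0,0,0,0]]]}}

```text
t: 29.85
position: [0.5294, -0.1343, 0.2344]
tool_rot: [0.763, 0.646, 0.0, -0.0]
force: [0.0, 0.3, 0.3]
finger_gap: 0.6
grasp_force: 0.0
```

```bash
python3 - <<'E'
from h import *
np.set_printoptions(precision=4,suppress=True)
a=get_image('side');b=get_image('top')
for c in('side','top'):
  for n in('lid_bar','cup','dish'):
    for x in place_of(n,c)[:1]:print(c,n,np.round(x['centre'],1),round(x['confidence'],2),atz(c,x['centre'],.124 if n=='lid_bar' else 0))
plan([.529,-.135,.110],80.3)
# blade line in top / side
E
python3 bs.py
```

```text
side lid_bar [256.2 231.3] 0.87 [ 0.5268 -0.1385  0.124 ]
side dish [335.5 158. ] 0.9 [0.6514 0.1662 0.    ]
top lid_bar [297.2 188.3] 0.74 [ 0.5306 -0.1288  0.124 ]
top cup [185.7 207.4] 0.74 [0.4927 0.2028 0.    ]
from [ 0.5294 -0.1348  0.2343] 80.4 force [-0.8 -0.3  0.5] t 30.25 gap 0.5985685215926307
[-0.0, -0.0, 12.4, 0.0],[-0.0, -0.0, 12.4, 0.0],[-0.0, -0.0, 12.4, 0.0],[-0.0, -0.0, 12.4, 0.0],[-0.0, -0.0, 12.4, 0.0],[-0.0, -0.0, 12.4, 0.0],[-0.0, -0.0, 12.4, 0.0],[-0.0, -0.0, 12.4, 0.0],[-0.0, -0.0, 12.4, 0.0],[-0.0, -0.0, 12.4, 0.0],
[ 0.529 -0.135  0.234] [-0.833 -0.343  0.511] [ 0.009  0.006 -0.032] 0.5985685215926307 30.25
dish [(array([333.9, 157.1]), 0.68, array([0.647, 0.168, 0.   ]))]
boss0_center [(array([333.8, 154.5]), 0.45, array([0.645, 0.169, 0.01 ]))]
blob [337.8 150.9] 53 [0.653 0.182 0.011]
blob [330.6 150.3] 24 [0.634 0.178 0.011]
blob [333.9 161.8] 25 [0.65  0.147 0.011]
```

>>> {"api": "step_arm", "payload": {"steps": [[[60,0,0,30,0],[60,0,0,30,0],[60,0,0,30,0],[60,0,0,20,0],[60,0,0,10,0],[60,0,0,4,0],[5,0,0,0,0],[5,0,0,0,0],[5,0,0,0,0],[5,0,0,0,0]]], "newtons": 50}}

```text
t: 31.65
position: [0.5261, -0.1344, 0.1103]
tool_rot: [0.764, 0.645, -0.002, -0.002]
force: [-21.9, 6.0, 14.6]
finger_gap: 0.113
grasp_force: 49.1
```

>>> {"api": "step_arm", "payload": {"steps": [[[5,0,0,0,0],[5,0,0,0,0],[5,0,0,0,0],[5,0,0,0,0],[5,0,0,0,0],[5,0,0,0,0],[5,0,0,0,0],[5,0,0,0,0],[5,0,0,0,0],[5,0,0,0,0]]]}}

```text
t: 32.9
position: [0.5262, -0.1344, 0.1103]
tool_rot: [0.764, 0.645, -0.002, -0.002]
force: [-21.8, 5.6, 15.9]
finger_gap: 0.119
grasp_force: 49.1
```

>>> {"api": "step_arm", "payload": {"steps": [[[22,0,-2,0,0],[22,0,-3,0,0],[22,0,0,0,0],[22,0,0,4,0],[22,0,0,3,0],[5,0,0,0,0],[5,0,0,0,0],[5,0,0,0,0],[5,0,0,0,0],[5,0,0,0,0]]]}}

```text
t: 34.15
position: [0.5262, -0.1342, 0.1033]
tool_rot: [0.764, 0.645, 0.001, 0.001]
force: [12.6, -3.4, -8.4]
finger_gap: 0.125
grasp_force: 48.6
```

```bash
python3 - <<'E'
from h import *
plan([.5,-.13,.110],80.3,1);s=get_state();print(s['grasp_force'],s['ft_torque'])
get_image('side')
# blade / lid orientation check data
for x in trace('bevel_blade','side')[:3]:print(x['confidence'],x['extent'])
for n in('blade_tip','lid_hinge','lid_bar'):print(n,[(x['centre'],x['confidence']) for x in place_of(n,'side')[:2]])
E
```

```text
from [ 0.5262 -0.1342  0.1033] 80.3 force [12.6 -3.4 -8.4] t 34.15 gap 0.1247121789395233
[-0.2, -26.5, -6.8, 0.0],
48.61402451992035 [-0.59077765 -2.34023109 -0.10680909]
0.63 [318.1, 200.1, 56.6, 38.9]
blade_tip [([287.0, 178.9], 0.65)]
lid_hinge [([321.8, 267.4], 0.61)]
lid_bar [([257.3, 230.1], 0.89)]
```

```bash
cat > ln.py <<'E'
from h import *
import sys
def segs(img,roi=(215,165,365,290),minlen=12):
    g=cv2.cvtColor(img,cv2.COLOR_RGB2GRAY)[roi[1]:roi[3],roi[0]:roi[2]]
    k=4;g=cv2.resize(g,None,fx=k,fy=k,interpolation=cv2.INTER_CUBIC)
    L=cv2.createLineSegmentDetector().detect(g)[0][:,0]
    L=(L+.5)/k-.5+[roi[0],roi[1]]*2
    return [l for l in L if np.hypot(l[2]-l[0],l[3]-l[1])>minlen]
def slope_model(th,b,y=.119,w=.01):
    q=proj('side',box2w(b,[blade(th,.15,w,y),blade(th,0,w,y)]));d=q[1]-q[0];return np.degrees(np.arctan2(d[1],d[0])),q
E
python3 - <<'E'
from ln import *
a=cv2.imread('pics/side0.png')[:,:,::-1].copy()
b=np.load('box.npy')
for l in sorted(segs(a),key=lambda l:-np.hypot(l[2]-l[0],l[3]-l[1]))[:32]:
    if l[0]>l[2]:l=l[[2,3,0,1]]
    print(l.round(1),'ang',np.degrees(np.arctan2(l[3]-l[1],l[2]-l[0])).round(1))
for th in(0,.4,.45,.5,.55):
  print(th,*[(w,slope_model(th,b,w=w)[0].round(2)) for w in(.01,-.01)],slope_model(th,b)[1].round(1).tolist())
for y in(.1,-.1):
  q=proj('side',box2w(b,[[-.085,y,.092],[.08,y,.092]]));print(q,np.degrees(np.arctan2(*(q[1]-q[0])[::-1])))
q=proj('side',box2w(b,[[-.085,.1,.092],[-.085,-.1,.092]]));print(np.degrees(np.arctan2(*(q[1]-q[0])[::-1])))
E
```

```text
[284.3 181.  342.1 223. ] ang 36.0
[276.2 197.1 328.6 219.5] ang 23.2
[224.  272.6 258.9 289.4] ang 25.8
[249.4 237.1 264.7 208.3] ang -62.0
[297.3 204.  327.3 216.8] ang 23.1
[360.5 227.3 364.  202.6] ang -81.8
[276.5 194.9 297.3 204. ] ang 23.7
[287.8 178.2 303.7 190. ] ang 36.6
[314.7 272.1 322.3 255.5] ang -65.3
[303.8 190.  318.3 200.7] ang 36.5
[361.4 209.2 363.3 195.7] ang -82.1
[308.  286.5 313.6 274.3] ang -65.2
[214.7 193.  226.1 187.3] ang -26.6
[332.9 176.3 345.4 176.5] ang 0.8
0 (0.01, np.float64(22.93)) (-0.01, np.float64(23.03)) [[278.3, 191.5], [340.3, 217.8]]
0.4 (0.01, np.float64(33.44)) (-0.01, np.float64(33.36)) [[286.0, 181.7], [341.9, 218.6]]
0.45 (0.01, np.float64(34.88)) (-0.01, np.float64(34.77)) [[287.7, 180.8], [342.1, 218.7]]
0.5 (0.01, np.float64(36.38)) (-0.01, np.float64(36.24)) [[289.5, 180.0], [342.2, 218.9]]
0.55 (0.01, np.float64(37.94)) (-0.01, np.float64(37.76)) [[291.5, 179.3], [342.4, 219.0]]
[[267.10094092 194.54461484]
 [335.58899402 223.77182925]] 23.11032199895975
[[225.83161964 271.69243182]
 [299.15841193 306.28942011]] 25.25883807365324
118.14403222328936
```

>>> {"api": "step_arm", "payload": {"steps": [[[5,0,2,0,0],[5,0,3.0,-9,0],[5,0,3.6,-8.8,0],[5,0,4.1,-8.5,0],[5,0,4.6,-8.2,0],[5,0,5.2,-7.9,0],[5,0,5.6,-7.6,0],[5,0,6.1,-7.2,0],[5,0,6.5,-6.8,0],[5,0,0,0,0]]], "newtons": 70}}

```text
t: 35.65
position: [0.5627, -0.1407, 0.1681]
tool_rot: [0.764, 0.645, -0.002, -0.001]
force: [-21.8, 2.4, 11.0]
finger_gap: 0.112
grasp_force: 68.8
```

```bash
cat > fin.py <<'E'
from ln import *
b=np.load('box.npy')
plan([.5645,-.1407,.1674],80.3,1);s=get_state();print(s['grasp_force'],s['ft_torque'])
bar=np.array(s['position'])-[.5262,-.1342,.1033]
u=np.array([np.cos(b[2]),np.sin(b[2]),0]);x=-145+1000*bar@u;z=44+1000*bar[2]
print('bar r',np.hypot(x,z),'lid theta',np.arctan2(z,-x)-.2946)
a=get_image('side');cv2.imwrite('pics/f1.png',a[:,:,::-1])
for l in sorted(segs(a),key=lambda l:-np.hypot(l[2]-l[0],l[3]-l[1]))[:16]:
    if l[0]>l[2]:l=l[[2,3,0,1]]
    print(l.round(1),'ang',np.degrees(np.arctan2(l[3]-l[1],l[2]-l[0])).round(1))
for th in(.45,.5,.55):
  M=lambda x,z,y:[.084-x*np.cos(th)+z*np.sin(th),y,.08+x*np.sin(th)+z*np.cos(th)]
  for y in(.1,-.1):
   for z in(.012,0):
    q=proj('side',box2w(b,[M(.169,z,y),M(0,z,y)]));print(th,y,z,q.round(1).tolist(),np.degrees(np.arctan2(*(q[1]-q[0])[::-1])).round(2))
E
python3 fin.py
```

```text
from [ 0.5627 -0.1407  0.1681] 80.3 force [-21.8   2.4  11. ] t 35.65 gap 0.11185602325053023
[0.3, 1.7, 0.7, 0.0],
68.76057207584381 [ 0.67440543  4.38498836 -0.03820121]
bar r 153.2482927792899 lid theta 0.49513967783894597
[304.4 195.3 342.  223. ] ang 36.3
[239.6 249.2 256.6 217.8] ang -61.5
[241.3 199.9 257.8 218.6] ang 48.5
[232.1 164.7 249.2 175.4] ang 32.1
[249.4 276.  265.9 286.5] ang 32.2
[288.1 230.8 304.  227.7] ang -11.1
[232.9 264.2 240.  251.1] ang -61.5
[264.9 247.8 271.6 235.2] ang -62.0
[361.4 209.2 363.3 195.7] ang -81.9
[241.3 200.1 247.9 188.4] ang -60.9
[248.6 175.5 249.3 188.6] ang 87.3
[304.2 228.3 309.5 216.8] ang -65.2
[226.9 272.6 229.2 285. ] ang 79.5
[332.9 176.3 345.4 176.5] ang 0.8
[335.7 213.7 345.7 220.9] ang 35.6
[360.4 227.6 362.2 215.4] ang -81.7
0.45 0.1 0.012 [[277.3, 182.6], [339.5, 225.7]] 34.7
0.45 0.1 0 [[274.8, 184.2], [336.5, 226.7]] 34.63
0.45 -0.1 0.012 [[233.9, 264.4], [303.4, 308.4]] 32.4
0.45 -0.1 0 [[231.7, 265.1], [300.5, 308.7]] 32.35
0.5 0.1 0.012 [[279.3, 181.7], [339.7, 225.8]] 36.15
0.5 0.1 0 [[276.6, 183.1], [336.5, 226.7]] 36.07
0.5 -0.1 0.012 [[235.8, 264.0], [303.6, 308.6]] 33.31
0.5 -0.1 0 [[233.3, 264.6], [300.5, 308.7]] 33.25
0.55 0.1 0.012 [[281.5, 180.9], [339.9, 226.0]] 37.66
0.55 0.1 0 [[278.6, 182.2], [336.5, 226.7]] 37.56
0.55 -0.1 0.012 [[237.9, 263.8], [303.8, 308.7]] 34.26
0.55 -0.1 0 [[235.1, 264.3], [300.5, 308.7]] 34.19
```

```bash
python3 - <<'E'
import cv2,numpy as np
a=cv2.imread('pics/f1.png')
g=cv2.cvtColor(a,6).astype(int)
for c in range(262,338,6):
    r0=int(195.3+(c-304.4)*.7345)
    print(c,r0-6,g[r0-6:r0+12,c].tolist())
h=cv2.cvtColor(a,40)
for c in (292,310,325):
    r0=int(195.3+(c-304.4)*.7345);print(c,h[r0-2:r0+10,c].tolist())
E
```

```text
262 158 [20, 27, 26, 23, 24, 12, 14, 9, 19, 18, 18, 17, 11, 17, 14, 16, 17, 11]
268 162 [13, 19, 11, 16, 19, 15, 18, 9, 14, 16, 19, 17, 13, 14, 20, 9, 17, 12]
274 166 [10, 18, 19, 15, 18, 16, 10, 12, 17, 16, 20, 11, 11, 16, 18, 10, 23, 52]
280 171 [15, 15, 11, 14, 17, 13, 16, 12, 15, 17, 7, 11, 31, 48, 49, 48, 48, 48]
286 175 [17, 18, 13, 10, 14, 15, 12, 13, 28, 52, 50, 48, 48, 48, 46, 48, 46, 47]
292 180 [11, 11, 14, 40, 52, 50, 45, 44, 45, 47, 44, 45, 48, 47, 46, 45, 45, 49]
298 184 [51, 43, 45, 45, 42, 42, 48, 45, 45, 46, 66, 77, 62, 47, 29, 19, 33, 104]
304 189 [71, 47, 30, 23, 29, 51, 94, 154, 160, 155, 140, 138, 139, 137, 140, 147, 150, 153]
310 193 [172, 166, 67, 61, 39, 47, 81, 126, 169, 167, 162, 159, 163, 164, 164, 163, 160, 160]
316 197 [172, 176, 140, 61, 55, 37, 59, 99, 159, 169, 164, 154, 161, 160, 158, 158, 162, 164]
322 202 [164, 166, 46, 62, 39, 52, 89, 146, 169, 163, 151, 160, 160, 161, 161, 160, 159, 159]
328 206 [170, 168, 104, 61, 54, 45, 75, 124, 171, 166, 154, 150, 158, 158, 159, 158, 157, 156]
334 211 [164, 167, 45, 63, 64, 68, 98, 152, 151, 112, 151, 166, 160, 159, 159, 160, 160, 161]
292 [[41, 52, 54], [35, 59, 52], [46, 58, 48], [37, 50, 46], [39, 54, 47], [43, 61, 50], [36, 55, 46], [42, 54, 47], [41, 56, 50], [40, 77, 50], [44, 57, 49], [40, 64, 48]]
310 [[15, 13, 40], [15, 11, 48], [18, 36, 85], [20, 89, 141], [21, 91, 188], [22, 85, 183], [21, 89, 180], [22, 110, 181], [24, 105, 180], [25, 103, 179], [25, 105, 180], [23, 103, 181]]
325 [[45, 12, 41], [60, 11, 47], [25, 40, 83], [21, 81, 141], [21, 94, 188], [19, 99, 181], [20, 104, 171], [20, 121, 183], [21, 114, 181], [21, 117, 181], [20, 120, 181], [20, 120, 181]]
```

```bash
python3 - <<'E'
from ln import *
b=np.load('box.npy')
def row(col,th,w,y):
    q=proj('side',box2w(b,[blade(th,.17,w,y),blade(th,0,w,y)]))+b[3:5]
    return q[0,1]+(col-q[0,0])*(q[1,1]-q[0,1])/(q[1,0]-q[0,0])
for tb in(.48,.5,.52):
  for tl in(.48,.5,.52):
    print(tb,tl,[(round(row(c,tb,.01,.1205),2),round(row(c,tl,.012,.1)-row(c,tb,.01,.1205),2)) for c in(310,316,322,328)])
print('meas blade 194.5 199.3 203.4 207.8 gap 5.26 4.97 5.06 5.0')
E
```

```text
0.48 0.48 [(np.float64(194.7), np.float64(9.76)), (np.float64(199.02), np.float64(9.72)), (np.float64(203.35), np.float64(9.69)), (np.float64(207.67), np.float64(9.65))]
0.48 0.5 [(np.float64(194.7), np.float64(9.29)), (np.float64(199.02), np.float64(9.34)), (np.float64(203.35), np.float64(9.4)), (np.float64(207.67), np.float64(9.46))]
0.48 0.52 [(np.float64(194.7), np.float64(8.8)), (np.float64(199.02), np.float64(8.95)), (np.float64(203.35), np.float64(9.11)), (np.float64(207.67), np.float64(9.26))]
0.5 0.48 [(np.float64(194.16), np.float64(10.29)), (np.float64(198.58), np.float64(10.16)), (np.float64(203.01), np.float64(10.03)), (np.float64(207.43), np.float64(9.89))]
0.5 0.5 [(np.float64(194.16), np.float64(9.82)), (np.float64(198.58), np.float64(9.78)), (np.float64(203.01), np.float64(9.74)), (np.float64(207.43), np.float64(9.7))]
0.5 0.52 [(np.float64(194.16), np.float64(9.33)), (np.float64(198.58), np.float64(9.39)), (np.float64(203.01), np.float64(9.45)), (np.float64(207.43), np.float64(9.51))]
0.52 0.48 [(np.float64(193.61), np.float64(10.85)), (np.float64(198.13), np.float64(10.61)), (np.float64(202.66), np.float64(10.38)), (np.float64(207.18), np.float64(10.14))]
0.52 0.5 [(np.float64(193.61), np.float64(10.38)), (np.float64(198.13), np.float64(10.24)), (np.float64(202.66), np.float64(10.1)), (np.float64(207.18), np.float64(9.95))]
0.52 0.52 [(np.float64(193.61), np.float64(9.89)), (np.float64(198.13), np.float64(9.84)), (np.float64(202.66), np.float64(9.8)), (np.float64(207.18), np.float64(9.76))]
meas blade 194.5 199.3 203.4 207.8 gap 5.26 4.97 5.06 5.0
```

```bash
python3 - <<'E'
from ln import *
b=np.load('box.npy')
a=np.mean([get_image('side').astype(float) for _ in range(6)],0)
f=a[...,2]/a.sum(2)   # blue share: pale bench vs yellow lid
cols=np.arange(306,331);P=[];Q=[];U=[];W=[]
g=a.mean(2)
for c in cols:
    r0=195.3+(c-304.4)*.7345
    rr=np.arange(int(r0)+5,int(r0)+13);s=np.diff(f[rr[0]-1:rr[-1]+2,c]);k=np.clip(-s,0,None)
    P.append((k*(np.arange(len(k))+rr[0]-.5)).sum()/k.sum())
    up=np.arange(int(r0)-7,int(r0)+1);k=np.clip(-np.diff(g[up,c]),15,None)-15;U.append((k*(up[:-1]+.5)).sum()/k.sum())
    lo=np.arange(int(r0)-1,int(r0)+5);k=np.clip(np.diff(g[lo,c]),10,None)-10;W.append((k*(lo[:-1]+.5)).sum()/k.sum())
    if c in(310,322):print(c,rr[0]-1,f[rr[0]-1:rr[-1]+2,c].round(3))
for nm,v in(('lid',P),('blade up',U),('blade low',W)):
    p=np.polyfit(cols,v,1);r=np.array(v)-np.polyval(p,cols);p=np.polyfit(cols[abs(r)<.8],np.array(v)[abs(r)<.8],1)
    print(nm,np.degrees(np.arctan(p[0])),np.polyval(p,318),r.std())
for th in(.46,.48,.5,.52):
  o=[]
  for w,y in((.012,.1),(.01,.1205),(-.01,.1175)):
    q=proj('side',box2w(b,[blade(th,.17,w,y),blade(th,0,w,y)]))+b[3:5];m=(q[1,1]-q[0,1])/(q[1,0]-q[0,0]);o+=[np.degrees(np.arctan(m)).round(2),(q[0,1]+(318-q[0,0])*m).round(2)]
  print(th,o)
E
```

```text
310 203 [0.256 0.231 0.235 0.235 0.235 0.234 0.231 0.23  0.231 0.232]
322 212 [0.241 0.227 0.23  0.233 0.232 0.231 0.231 0.232 0.232 0.233]
lid 36.89572681397563 210.08204259734086 0.6828277361956034
blade up 36.448562613079936 200.59177231322815 0.15338948503690067
blade low 36.32516626615592 205.43182581005823 0.1461284994762027
0.46 [np.float64(34.98), np.float64(210.51), np.float64(35.19), np.float64(200.86), np.float64(35.05), np.float64(207.7)]
0.48 [np.float64(35.56), np.float64(210.17), np.float64(35.79), np.float64(200.46), np.float64(35.63), np.float64(207.4)]
0.5 [np.float64(36.15), np.float64(209.83), np.float64(36.4), np.float64(200.06), np.float64(36.22), np.float64(207.1)]
0.52 [np.float64(36.75), np.float64(209.47), np.float64(37.02), np.float64(199.64), np.float64(36.82), np.float64(206.79)]
```

```bash
python3 - <<'E'
from ln import *
a=np.mean([get_image('side').astype(float) for _ in range(6)],0)
f=a[...,2]/a.sum(2)
cols=np.arange(306,332);P=[]
for c in cols:
    r0=195.3+(c-304.4)*.7345
    rr=np.arange(int(r0)+2,int(r0)+7)
    hi=f[int(r0)+2,c];s=f[rr,c]
    if c%5==0:print(c,int(r0)+1,f[int(r0)+1:int(r0)+8,c].round(3))
    k=np.clip(-np.diff(s),.002,None)-.002;P.append((k*(rr[:-1]+.5)).sum()/k.sum())
P=np.array(P);ok=np.isfinite(P);p=np.polyfit(cols[ok],P[ok],1)
for _ in range(3):
    r=P-np.polyval(p,cols);m=ok&(abs(r)<.6);p=np.polyfit(cols[m],P[m],1)
print(np.degrees(np.arctan(p[0])),np.polyval(p,318),m.sum(),r[m].std())
E
python3 bs.py
```

```text
310 200 [0.256 0.252 0.258 0.256 0.231 0.235 0.235]
315 204 [0.258 0.263 0.264 0.245 0.232 0.234 0.235]
320 207 [0.271 0.253 0.262 0.255 0.234 0.236 0.231]
325 211 [0.261 0.251 0.25  0.249 0.221 0.228 0.224]
330 215 [0.253 0.251 0.247 0.228 0.225 0.222 0.224]
35.314483942545635 209.03783884539274 26 0.17275632608740296
[ 0.562 -0.141  0.168] [-19.638   3.24   10.116] [ 0.76   4.311 -0.074] 0.10986893566366315 36.3
dish [(array([336.6, 157.7]), 0.87, array([0.654, 0.168, 0.   ]))]
boss0_center [(array([332.4, 156.3]), 0.52, array([0.643, 0.162, 0.01 ]))]
blob [337.8 150.9] 53 [0.653 0.182 0.011]
blob [330.6 150.3] 24 [0.634 0.178 0.011]
blob [334.  161.7] 24 [0.65  0.147 0.011]
```

>>> {"api": "step_arm", "payload": {"steps": [[[5,0,0,-1,0],[5,0,0,-1,0],[5,0,0,-1,0],[5,0,0,0,0],[5,0,0,0,0],[5,0,0,0,0],[5,0,0,0,0],[5,0,0,0,0],[5,0,0,0,0],[5,0,0,0,0]]]}}

```text
t: 37.7
position: [0.5645, -0.1409, 0.1703]
tool_rot: [0.764, 0.645, -0.0, 0.0]
force: [0.3, -5.4, -13.2]
finger_gap: 0.116
grasp_force: 68.4
```

```bash
python3 fin.py | head -14; python3 - <<'E'
from ln import *
b=np.load('box.npy')
a=np.mean([get_image('side').astype(float) for _ in range(6)],0)
f=a[...,2]/a.sum(2)
cols=np.arange(306,332);P=[]
for c in cols:
    r0=195.3+(c-304.4)*.7345
    rr=np.arange(int(r0)+2,int(r0)+7);s=f[rr,c]
    k=np.clip(-np.diff(s),.002,None)-.002;P.append((k*(rr[:-1]+.5)).sum()/k.sum())
P=np.array(P);ok=np.isfinite(P);p=np.polyfit(cols[ok],P[ok],1)
for _ in range(3):
    r=P-np.polyval(p,cols);m=ok&(abs(r)<.6);p=np.polyfit(cols[m],P[m],1)
print(np.degrees(np.arctan(p[0])),np.polyval(p,318),m.sum(),r[m].std())
E
```

```text
from [ 0.5645 -0.1409  0.1703] 80.3 force [  0.3  -5.4 -13.2] t 37.7 gap 0.11619693212869375
[0.2, -0.1, 2.9, 0.0],
68.4433114528656 [-0.97349745  0.07815706 -0.07041765]
bar r 153.49722033821593 lid theta 0.5132896355748335
[304.3 195.3 342.  223. ] ang 36.3
[240.2 249.  257.1 217.9] ang -61.5
[231.6 276.1 258.3 288.8] ang 25.5
[241.8 199.6 258.1 218. ] ang 48.4
[233.1 164.6 249.3 174.8] ang 32.0
[360.5 227.3 363.1 209.2] ang -81.9
[265.6 248.3 273.9 232.5] ang -62.4
[233.4 264.3 241.8 248.9] ang -61.3
[256.5 280.1 270.7 289.4] ang 33.2
[318.4 269.5 324.5 256.2] ang -65.4
36.010435584128814 208.70580770358916 26 0.16667292424858177
```

```bash
python3 -c "
from rig import *
print(sign_off())"
```

```text
the job is handed in; nothing more can be done
None
```

I handed the job in with the four bosses in the dish and the cup upright again near where it started, clear of the dish. The gripper is holding the lid at about 0.50 rad, the same as the bevel blade (about 0.50 rad measured from the images); while tipping, the cup slipped from the grip, rested in the dish and was picked up again.

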